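# Set the steam-oven test rig's gate valve one true turn open

### The job

Reset the red-wheeled gate valve on the blue test rig: screw it shut (clockwise) until you feel it seat, gently, without forcing it into its seat, then open it so that the stem itself has made one full turn. The wheel has a lot of play on the stem, so when you reverse, first take up the slack and count only from where the stem bites; then let go of the wheel and leave the other things on the bench alone.

Things in the scene. Friction and masses are not known exactly. Their poses are not given: they have to be found in the camera images.
- handle_center (a point): Centre of the black round upright crank handle on the red wheel, half-way up its grip, which is 18 mm across and 44 mm tall (22 mm above and below this point) and spins freely on its pin. It stands 62 mm from the wheel's axis, 164 mm above the bench, and goes round with the wheel in a level circle. The top of the wheel's rim lies 27 mm below this point. Take it from above.
- hub (a point): Point on the upright axis of the red handwheel, at the top of its hub, 139 mm above the bench. Level wheel, 150 mm across, three spokes. Seen from above, clockwise closes, counter-clockwise opens. It turns almost freely (about 0.5 N at the handle) through its play on the stem, a quarter to three quarters of a turn, and starts anywhere in that play.
- stem_tip (a point): Top of the steel stem (11 mm across) on the wheel's axis. It climbs 1 mm per turn of the stem (not of the wheel): 145 mm above the bench when just seated, 146 mm one turn open; it starts 0.15 to 0.4 turn open. Far too fine to count turns by these readings. The stem stays where it is left, within a few degrees.
- rig: Blue plate 200 x 320 x 12 mm fixed to the bench, with copper pipe and brass gate valve; origin under its centre, on the wheel's axis. With the play used up, wheel and stem turn together: about 7 N at the handle either way while turning (less once stopped). On the resilient seat this climbs some 6 N per 8 degrees further: 11 to 16 N is a good seat, 25 N damages it.
- plug: Loose brass plug, 24 mm across, 28 mm tall, standing on the blue plate. Leave it.
- coupling: Loose steel coupling ring, 32 mm across, 22 mm tall, standing on the blue plate. Leave it.
- fuse_jar: Amber jar, 60 mm across, 90 mm tall. Leave it.
- screwdriver: Screwdriver lying on the bench. Leave it.
- spanner: Steel spanner lying on the bench. Leave it.
- mug: Blue mug, 80 mm across, 90 mm tall. Leave it.
- turntable: Glass oven turntable plate, 240 mm across, 18 mm tall. Leave it.
- screw_tray: Yellow divided screw tray, 120 x 90 mm, 30 mm tall. Leave it.

How it is judged:
By the outcome, as a careful person would: the job done as asked, in the order asked, and still so for the second after the job is handed in, with the robot touching nothing.
It also fails if it takes over 72 s, if anything falls off the work surface, if the arm or the gripper's body presses on something with over 40 N, if the wrist force passes 120 N, or if a joint passes its speed limit or range.

### The arm

A 6-joint arm with a two-finger parallel gripper is mounted at the origin on the work surface. World frame = base frame: x ahead of the robot, y to its left, z up, the work surface at z = 0. Lengths are in mm, angles in rad, forces in N, time in s.
With the tool pointing down it reaches from about 350 to 875 mm from the base axis. Payload 4.2 kg.
Tool frame: the origin (TCP) lies at the very end of the fingers, on their centre line; the grasp point (between the pads) lies 19 mm behind it; z points along the fingers, y is the direction in which the jaws open and shut (so a half turn about z gives the same grasp; the last joint's range is limited). The gripper opens to 85 mm and grips with 20 to 120 N. Pads are 22 mm wide; open, the fingers measure 114 mm over their backs; the gripper's body (76 mm by 85 mm) begins 54 mm behind the grasp point. The pads swing forward as they close: fully open they stand 13 mm farther back than shut.
Start: joints at [1.391, 0.385, 0.008, 0, -1.194, -0.259], TCP at [265.5, 565.782, 231.312] pointing down, gripper open.
Joint ranges: [-3.14, 3.14], [-1.21, 2.06], [-1.07, 1.41], [-3.16, 2.05], [-2.99, -0.16], [-3.1, 3.1]. Speed limits (rad/s): [2.79, 2.79, 3.14, 3.14, 3.14, 3.14].

### API

Orientations are given as a unit quaternion [x, y, z, w].
In Python, from bench import read_state, get_image, camera_params, job_done gives the robot as it stands.
- The arm moves only by the tool send_rows, never from a script. Its arguments are lists of equal length, an entry for each row: "translation": the shift along the tool's x, y, z in m, a list of three; "yaw": the turn about the tool's z in degrees; "fingers": the closure in counts, from 0 (fully open) to 255 (shut). A call has 1 to 12 rows; each row is the pose to reach, as a shift and turn from the pose measured when the call began, along the tool's axes at that moment; what a row does not reach only later rows make up. A row lasts 1/10 s, in which the tool goes at most 50 mm and 8.59 degrees, less where a joint would pass 70% of its speed; a pose out of reach is approached as far as the arm can. A call with a gripper value outside its range is refused whole. The fingers move at their own pace and stop on an object; the grip force is fixed at half the most. Time passes only in rows, so rows that repeat a pose let the fingers close. It gives the time, the measured TCP pose, the force and the opening at its end, in the units of the state.
- read_state(): the state, without advancing time (a new reading comes with each control period).
- get_image(name): name is "scene" or "top"; returns the picture (420x560x3 uint8, blue, green, red); there is no depth.
- camera_params(name): a dict with "mtx" (3x3 intrinsics, pixels), "k1" (the pictures are not rectified: a ray, as slopes to the right and down, at radius r is drawn at 1 + k1 r^2 times it, then the intrinsics apply), "rvec" (rotation vector, rad) and "tvec" (3), from world to camera coordinates, as OpenCV has them. Camera axes: x right, y down, z forward; pixel columns grow to the right and rows downward; lengths in mm; the calibration is good to about 2 mm. A picture is of the moment at which its call begins. camera_params takes no time and is no camera call.
- job_done(): hands the job in, once; it reports no verdict.
The state is a dict: "clock": time; "joints": joint angles; "joint_vel": joint speeds; "joint_efforts": joint torques, N m; "position": TCP position; "ee_rot": TCP orientation; "contact_force": force on the tool from outside, world axes, zero at the start; "wrist_torque": the same for the moment, N m; "gripper_width": finger opening in mm.
Only numpy, scipy, OpenCV 4.12 (cv2) and the standard library are available. Lean on these libraries where they do the work, as an engineer would, in place of code of your own. Each camera call takes 0.05 s, during which the arm holds its last target.

## Working session

There is one attempt and no reset: what is moved stays moved. The work goes in short steps, Python scripts to look and compute and a tool call to move; the robot and the scene stay as the last step left them, time stands still between calls to the robot, and variables do not carry over. Pictures are saved under pics/ and viewed, and the job is handed in when it is done.

Besides the shell and the picture viewer there is one more tool, called as name(argument=value, ...) on one line, values as JSON. send_rows: Moves the arm, as the interface text tells. Its arguments: {"type":"object","properties":{"translation":{"type":"array","items":{"type":"array","items":{"type":"number"}}},"yaw":{"type":"array","items":{"type":"number"}},"fingers":{"type":"array","items":{"type":"number"}}},"required":["translation","yaw","fingers"]}

```bash
mkdir -p pics; ls
python3 - <<'E'
from bench import *
import cv2
for n in("scene","top"):
    cv2.imwrite(f"pics/{n}0.png",get_image(n)); print(n,camera_params(n))
s=read_state(); print(s)
E
```

```text
pics
scene {'mtx': array([[487.62510431,   0.        , 280.2951831 ],
       [  0.        , 487.62510431, 211.77075341],
       [  0.        ,   0.        ,   1.        ]]), 'k1': -0.04490152519334051, 'rvec': array([ 2.12520544,  1.67203214, -0.42267786]), 'tvec': array([-127.14994796, -379.77303093, 1660.83664521])}
top {'mtx': array([[531.37103692,   0.        , 275.55549443],
       [  0.        , 531.37103692, 216.41189066],
       [  0.        ,   0.        ,   1.        ]]), 'k1': 0.019319857272874844, 'rvec': array([ 2.16574138, -2.18816262,  0.06161014]), 'tvec': array([   3.29657129,  511.00679965, 1809.51919284])}
{'clock': 0.1, 'joints': array([ 1.39058470e+00,  3.85508566e-01,  6.77386805e-03, -4.44170042e-04,
       -1.19399113e+00, -2.58579685e-01]), 'joint_vel': array([ 0.00081815,  0.00051931,  0.00390028, -0.00010689, -0.00062253,
       -0.00116696]), 'joint_efforts': array([-8.06461649e-04, -3.93316984e+01,  1.88929850e+01,  4.19797495e+00,
       -2.55348568e-03,  3.99732983e-06]), 'position': array([265.30193413, 565.3302862 , 230.3166076 ]), 'ee_rot': array([ 9.76010850e-01, -2.17719652e-01, -1.68474175e-04,  9.72094681e-04]), 'contact_force': array([0.74941503, 0.42742791, 0.235707  ]), 'wrist_torque': array([-0.03053128, -0.02573256, -0.02242992]), 'gripper_width': 85.28283167348053}
```

View pics/scene0.png

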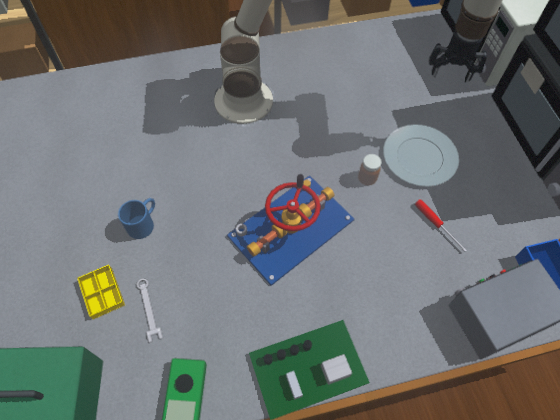

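View pics/top0.png

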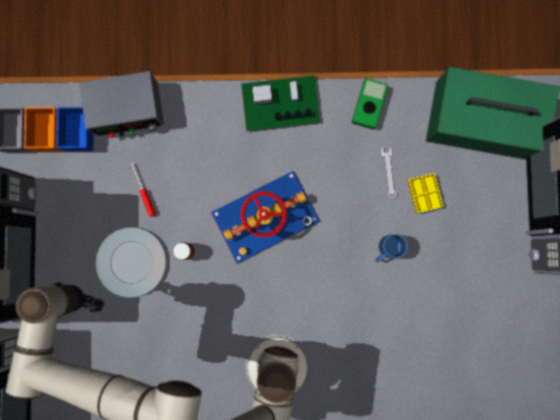

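The scene view shows the wheel near (293,207) with the black handle near (300,182). The top view shows the wheel near (263,215). I'll zoom in and triangulate.

```bash
cat > h.py <<'E'
import numpy as np, cv2
from bench import *
def cam(n):
    p=camera_params(n); R=cv2.Rodrigues(p["rvec"])[0]; t=p["tvec"].reshape(3); return p,R,t
def ray(n,u,v):
    p,R,t=cam(n); K=p["mtx"]
    d=cv2.undistortPoints(np.array([[[u,v]]],float),K,np.array([p["k1"],0,0,0.]))[0,0]
    return -R.T@t, R.T@np.array([d[0],d[1],1])
def onz(n,u,v,z):
    o,d=ray(n,u,v); return o+d*(z-o[2])/d[2]
def proj(n,P):
    p,R,t=cam(n)
    return cv2.projectPoints(np.array(P,float).reshape(-1,1,3),p["rvec"],p["tvec"],p["mtx"],np.array([p["k1"],0,0,0.]))[0].reshape(-1,2)
def redellipse(n,im):
    hsv=cv2.cvtColor(im,cv2.COLOR_BGR2HSV)
    m=((hsv[...,0]<6)|(hsv[...,0]>172))&(hsv[...,1]>170)&(hsv[...,2]>80)
    return m.astype(np.uint8)*255
E
python3 - <<'E'
from h import *
for n,c in(("scene",(293,207)),("top",(263,215))):
    im=cv2.imread(f"pics/{n}0.png"); m=redellipse(n,im)
    cs,_=cv2.findContours(m,cv2.RETR_EXTERNAL,cv2.CHAIN_APPROX_NONE)
    cs=[k for k in cs if cv2.contourArea(k)>300]
    for k in cs:
        x=k[:,0].mean(0)
        if abs(x-c).max()<40:
            h=cv2.convexHull(k)[:,0].astype(float)
            P=np.array([onz(n,u,v,131) for u,v in k[:,0]])
            # circle fit
            A=np.c_[2*P[:,:2],np.ones(len(P))]; s=np.linalg.lstsq(A,(P[:,:2]**2).sum(1),rcond=None)[0]
            print(n,s[:2],np.sqrt(s[2]+s[0]**2+s[1]**2))
    x,y=c
    cv2.imwrite(f"pics/{n}0z.png",cv2.resize(im[y-50:y+50,x-60:x+60],None,fx=6,fy=6,interpolation=cv2.INTER_CUBIC))
E
```

```text
scene [515.08165702  33.46372471] 58.63131837220236
top [511.95906238  35.39530091] 71.43689239654292
```

View pics/scene0z.png

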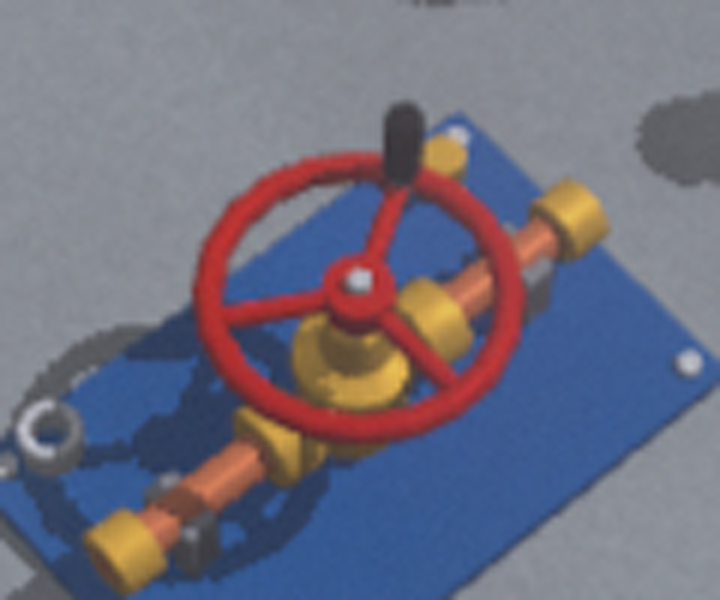

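View pics/top0z.png

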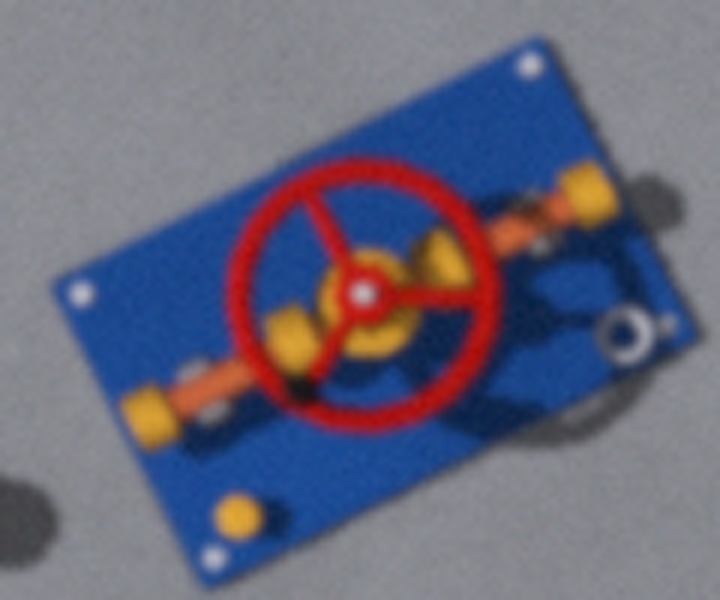

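Run:
```python
from h import *
S=lambda x,y:((x+.5)/6-.5+233,(y+.5)/6-.5+157)
T=lambda x,y:((x+.5)/6-.5+203,(y+.5)/6-.5+165)
def tri(a,b):
    o1,d1=ray("scene",*a);o2,d2=ray("top",*b)
    s=np.linalg.lstsq(np.c_[d1,-d2],o2-o1,rcond=None)[0]
    p,q=o1+s[0]*d1,o2+s[1]*d2; return (p+q)/2,np.linalg.norm(p-q)
print("stem",tri(S(360,281),T(363,293)), onz("scene",*S(360,281),145.3),onz("top",*T(363,293),145.3))
print("handle",tri(S(403,143),T(302,387)), onz("scene",*S(403,143),164),onz("top",*T(302,387),175))
# rim hull center in each view
for n,c,z in(("scene",(293,207),131),("top",(263,215),131)):
    m=redellipse(n,cv2.imread(f"pics/{n}0.png")); x,y=c; k=np.zeros_like(m); k[y-50:y+50,x-60:x+60]=m[y-50:y+50,x-60:x+60]
    h=cv2.convexHull(cv2.findNonZero(k)); e=cv2.fitEllipse(h); print(n,e, onz(n,*e[0],z))
```

```text
stem (array([512.14496714,  36.77883903, 144.0203306 ]), np.float64(1.6069510351785197)) [513.00017585  37.34477543 145.3       ] [511.87068286  35.94339603 145.3       ]
handle (array([461.10705413,  68.62411308, 168.38939952]), np.float64(2.2603120806895833)) [458.62174464  70.65942442 164.        ] [460.52778905  67.13500803 175.        ]
scene ((292.27203369140625, 206.14637756347656), (45.41261291503906, 53.10776138305664), 96.23858642578125) [513.08837051  36.93641759 131.        ]
top ((263.4022216796875, 213.90786743164062), (44.280799865722656, 45.647830963134766), 74.22477722167969) [511.38990513  35.48189864 131.        ]
```

```bash
cat >> h.py <<'E'
from scipy.spatial.transform import Rotation as Ro
def plan(pts):
    s=read_state(); R=Ro.from_quat(s["ee_rot"]).as_matrix()
    o=(np.atleast_2d(pts)-s["position"])@R/1000
    return np.round(o,4)
def st(C=(512.2,36.3)):
    s=read_state(); p=s["position"]; r=p[:2]-C; a=np.degrees(np.arctan2(r[1],r[0])); u=r/np.linalg.norm(r); f=s["contact_force"]
    print("t%.2f"%s["clock"],p.round(1),"ang %.1f rad %.1f"%(a,np.linalg.norm(r)),"Ft(ccw) %.1f Fr %.1f Fz %.1f"%(f[1]*u[0]-f[0]*u[1],f[:2]@u,f[2]),"w %.1f"%s["gripper_width"],"rot",Ro.from_quat(s["ee_rot"]).as_rotvec().round(3))
E
python3 - <<'E'
from h import *
st(); print(plan([459.6,69.2,215]))
E
```

```text
t0.10 [265.3 565.3 230.3] ang 115.0 rad 583.8 Ft(ccw) -0.9 Fr 0.1 Fz 0.2 w 85.3 rot [ 3.064e+00 -6.840e-01 -1.000e-03]
[[0.3867 0.3665 0.0161]]
```

send_rows(translation=[[0.032,0.03,0],[0.064,0.061,0],[0.097,0.092,0],[0.129,0.122,0],[0.161,0.153,0],[0.193,0.183,0],[0.226,0.214,0],[0.258,0.244,0],[0.29,0.275,0],[0.322,0.305,0],[0.355,0.336,0.005],[0.387,0.366,0.01]], yaw=[0,0,0,0,0,0,0,0,0,0,0,0], fingers=[0,0,0,0,0,0,0,0,0,0,0,0])

```text
clock: 1.3
position: [460.2, 67.7, 221.0]
ee_rot: [0.976, -0.218, -0.0, 0.001]
contact_force: [-0.2, 0.0, -0.2]
gripper_width: 85.3
```

Run:
```python
from h import *
st(); print(plan([459.6,69.2,146]),read_state()["joints"].round(2))
```

```text
t1.30 [460.2  67.7 221. ] ang 148.9 rad 60.7 Ft(ccw) 0.1 Fr 0.2 Fz -0.2 w 85.3 rot [ 3.065 -0.683 -0.   ]
[[-0.0012 -0.0012  0.075 ]] [ 0.5   0.12 -0.38  0.   -1.07  0.63]
```

send_rows(translation=[[-0.001,-0.001,0.02],[-0.001,-0.001,0.04],[-0.001,-0.001,0.06],[-0.001,-0.001,0.074],[-0.001,-0.001,0.074],[-0.001,-0.001,0.074],[-0.001,-0.001,0.074]], yaw=[0,0,0,0,0,0,0], fingers=[0,0,0,0,130,160,190])

```text
clock: 2.0
position: [460.3, 69.2, 147.9]
ee_rot: [0.976, -0.217, 0.001, 0.0]
contact_force: [0.2, -0.3, -0.3]
gripper_width: 43.8
```

Run:
```python
from h import *
st()
for n,c in(("scene",(293,190)),("top",(263,215))):
    im=get_image(n);x,y=c
    cv2.imwrite(f"pics/{n}1z.png",cv2.resize(im[y-50:y+50,x-60:x+60],None,fx=5,fy=5,interpolation=cv2.INTER_CUBIC))
```

```text
t2.00 [460.3  69.2 147.9] ang 147.6 rad 61.5 Ft(ccw) 0.2 Fr -0.3 Fz -0.3 w 43.8 rot [ 3.066e+00 -6.830e-01  2.000e-03]
```

View pics/scene1z.png

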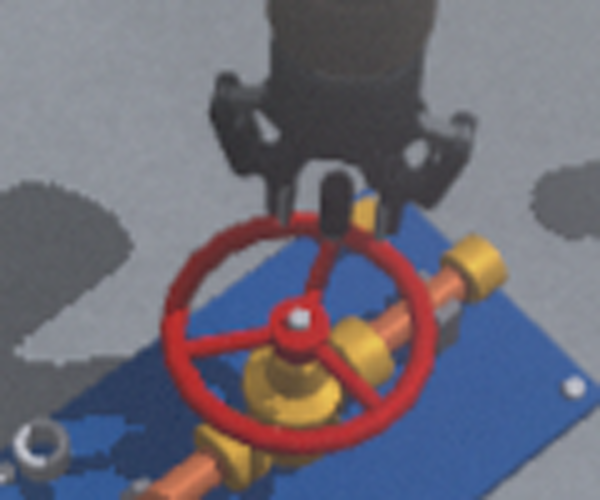

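The handle is centred between the jaws (at about (337,205) in the crop). I'll close on it.

send_rows(translation=[[0,0,0.002],[0,0,0.002],[0,0,0.002],[0,0,0.002]], yaw=[0,0,0,0], fingers=[225,240,250,255])

```text
clock: 2.5
position: [460.5, 69.6, 147.1]
ee_rot: [0.976, -0.217, 0.001, -0.0]
contact_force: [-2.5, 0.5, 5.5]
gripper_width: 17.1
```

Run:
```python
from h import *
st()
C=np.array([512.2,36.3])
s=read_state();a0=np.arctan2(*(s["position"][:2]-C)[::-1])
a=a0-np.radians(np.arange(1,13)*4)
print(np.round(plan(np.c_[C+62*np.c_[np.cos(a),np.sin(a)],146.5*np.ones(12)]),3).tolist())
```

```text
t2.50 [460.5  69.6 147.1] ang 147.2 rad 61.5 Ft(ccw) 0.9 Fr 2.4 Fz 5.5 w 17.1 rot [-3.066  0.682 -0.004]
[[0.0, -0.004, 0.001], [0.001, -0.008, 0.001], [0.003, -0.013, 0.001], [0.004, -0.017, 0.001], [0.006, -0.021, 0.001], [0.008, -0.024, 0.001], [0.011, -0.028, 0.001], [0.013, -0.031, 0.001], [0.016, -0.035, 0.001], [0.019, -0.038, 0.001], [0.022, -0.04, 0.001], [0.026, -0.043, 0.001]]
```

send_rows(translation=[[0.0,-0.004,0],[0.001,-0.008,0],[0.003,-0.013,0],[0.004,-0.017,0],[0.006,-0.021,0],[0.008,-0.024,0],[0.011,-0.028,0],[0.013,-0.031,0],[0.016,-0.035,0],[0.019,-0.038,0],[0.022,-0.04,0],[0.026,-0.043,0]], yaw=[0,0,0,0,0,0,0,0,0,0,0,0], fingers=[255,255,255,255,255,255,255,255,255,255,255,255])

```text
clock: 3.7
position: [501.2, 97.5, 147.0]
ee_rot: [0.976, -0.218, -0.0, 0.0]
contact_force: [-7.9, 2.0, 7.5]
gripper_width: 17.3
```

```bash
cat > nx.py <<'E'
from h import *
import sys
step,n=float(sys.argv[1]),int(sys.argv[2]); C=np.array([float(sys.argv[3]),float(sys.argv[4])]) if len(sys.argv)>4 else np.array([512.2,36.3])
off=float(sys.argv[5]) if len(sys.argv)>5 else 0   # initial extra deg
st(C); s=read_state();a0=np.arctan2(*(s["position"][:2]-C)[::-1])
a=a0+np.radians(np.arange(1,n+1)*step+off)
print(np.round(plan(np.c_[C+62*np.c_[np.cos(a),np.sin(a)],147.*np.ones(n)]),4).tolist())
E
python3 nx.py -4 12
```

```text
t3.70 [501.2  97.5 147. ] ang 100.2 rad 62.2 Ft(ccw) 7.4 Fr 3.3 Fz 7.5 w 17.3 rot [ 3.066e+00 -6.830e-01 -1.000e-03]
[[0.0037, -0.0022, 0.0], [0.0075, -0.0043, 0.0], [0.0114, -0.0062, 0.0], [0.0154, -0.0078, 0.0], [0.0196, -0.0091, 0.0], [0.0238, -0.0101, -0.0], [0.0281, -0.0107, -0.0], [0.0324, -0.0111, -0.0], [0.0367, -0.0112, -0.0], [0.041, -0.011, -0.0], [0.0453, -0.0105, -0.0], [0.0496, -0.0097, -0.0]]
```

send_rows(translation=[[0.002,-0.001,0],[0.004,-0.002,0],[0.006,-0.0035,0],[0.0075,-0.0045,0]], yaw=[0,0,0,0], fingers=[255,255,255,255])

```text
clock: 4.1
position: [508.0, 98.5, 146.9]
ee_rot: [0.976, -0.218, -0.002, 0.001]
contact_force: [-8.0, 1.8, 7.5]
gripper_width: 17.2
```

```bash
python3 nx.py -2 5
```

```text
t4.10 [508.   98.5 146.9] ang 93.8 rad 62.4 Ft(ccw) 7.8 Fr 2.3 Fz 7.5 w 17.2 rot [ 3.064 -0.683 -0.008]
[[0.0021, -0.0007, -0.0001], [0.004, -0.0016, -0.0001], [0.006, -0.0025, -0.0001], [0.008, -0.0033, -0.0001], [0.0101, -0.0041, -0.0001]]
```

send_rows(translation=[[0.002,-0.001,0],[0.004,-0.0015,0],[0.006,-0.0025,0],[0.008,-0.0035,0],[0.01,-0.004,0]], yaw=[0,0,0,0,0], fingers=[255,255,255,255,255])

```text
clock: 4.6
position: [517.2, 98.6, 147.0]
ee_rot: [0.976, -0.218, -0.004, 0.001]
contact_force: [-7.7, 4.4, 8.1]
gripper_width: 17.1
```

```bash
python3 nx.py -2 5
```

```text
t4.60 [517.2  98.6 147. ] ang 85.4 rad 62.5 Ft(ccw) 8.1 Fr 3.8 Fz 8.1 w 17.1 rot [ 3.064 -0.684 -0.013]
[[0.0022, -0.0003, -0.0], [0.0043, -0.0009, -0.0001], [0.0064, -0.0015, -0.0001], [0.0085, -0.002, -0.0001], [0.0106, -0.0025, -0.0001]]
```

send_rows(translation=[[0.002,-0.0005,0],[0.0045,-0.001,0],[0.0065,-0.0015,0],[0.0085,-0.002,0],[0.0105,-0.0025,0]], yaw=[0,0,0,0,0], fingers=[255,255,255,255,255])

```text
clock: 5.1
position: [526.5, 97.3, 147.0]
ee_rot: [0.976, -0.218, -0.006, 0.001]
contact_force: [-6.4, 3.7, 7.5]
gripper_width: 17.2
```

```bash
python3 nx.py -2 5
```

```text
t5.10 [526.5  97.3 147. ] ang 76.8 rad 62.6 Ft(ccw) 7.0 Fr 2.2 Fz 7.5 w 17.2 rot [ 3.065 -0.684 -0.018]
[[0.0023, 0.0002, -0.0001], [0.0044, -0.0001, -0.0001], [0.0065, -0.0004, -0.0001], [0.0087, -0.0006, -0.0001], [0.0109, -0.0007, -0.0002]]
```

send_rows(translation=[[0.002,0,0],[0.0045,0,0],[0.0065,-0.0005,0],[0.0085,-0.0005,0],[0.011,-0.0005,0]], yaw=[0,0,0,0,0], fingers=[255,255,255,255,255])

```text
clock: 5.6
position: [535.7, 94.4, 147.0]
ee_rot: [0.976, -0.218, -0.007, -0.0]
contact_force: [-4.5, 4.8, 7.0]
gripper_width: 17.0
```

```bash
python3 nx.py -2 5
```

```text
t5.60 [535.7  94.4 147. ] ang 68.0 rad 62.7 Ft(ccw) 6.0 Fr 2.7 Fz 7.0 w 17.0 rot [-3.066  0.684  0.022]
[[0.0022, 0.0006, -0.0], [0.0044, 0.0006, -0.0001], [0.0065, 0.0007, -0.0001], [0.0087, 0.0009, -0.0001], [0.0108, 0.0011, -0.0001]]
```

send_rows(translation=[[0.002,0.0005,0],[0.0045,0.0005,0],[0.0065,0.0005,0],[0.0085,0.001,0],[0.011,0.001,0]], yaw=[0,0,0,0,0], fingers=[255,255,255,255,255])

```text
clock: 6.1
position: [544.4, 90.3, 146.9]
ee_rot: [0.976, -0.218, -0.008, -0.001]
contact_force: [-4.6, 4.9, 6.7]
gripper_width: 17.3
```

```bash
python3 nx.py -2 5
```

```text
t6.10 [544.4  90.3 146.9] ang 59.2 rad 62.9 Ft(ccw) 6.5 Fr 1.9 Fz 6.7 w 17.3 rot [-3.064  0.684  0.025]
[[0.0021, 0.0011, -0.0001], [0.0042, 0.0015, -0.0001], [0.0063, 0.0019, -0.0002], [0.0084, 0.0023, -0.0002], [0.0105, 0.0029, -0.0002]]
```

send_rows(translation=[[0.002,0.001,0],[0.004,0.0015,0],[0.0065,0.002,0],[0.0085,0.0025,0],[0.0105,0.003,0]], yaw=[0,0,0,0,0], fingers=[255,255,255,255,255])

```text
clock: 6.6
position: [552.3, 84.9, 147.0]
ee_rot: [0.976, -0.218, -0.009, -0.002]
contact_force: [-4.9, 5.4, 5.1]
gripper_width: 17.1
```

```bash
python3 nx.py -2 5
```

```text
t6.60 [552.3  84.9 147. ] ang 50.5 rad 63.0 Ft(ccw) 7.2 Fr 1.0 Fz 5.1 w 17.1 rot [-3.061  0.683  0.027]
[[0.0018, 0.0015, -0.0001], [0.0039, 0.0022, -0.0001], [0.006, 0.0029, -0.0001], [0.008, 0.0037, -0.0002], [0.01, 0.0045, -0.0002]]
```

send_rows(translation=[[0.002,0.001,0],[0.004,0.002,0],[0.006,0.003,0],[0.008,0.0035,0],[0.01,0.0045,0]], yaw=[0,0,0,0,0], fingers=[255,255,255,255,255])

```text
clock: 7.1
position: [559.2, 78.4, 147.0]
ee_rot: [0.976, -0.218, -0.009, -0.004]
contact_force: [-4.3, 6.0, 4.8]
gripper_width: 16.9
```

```bash
python3 nx.py -2 5
```

```text
t7.10 [559.2  78.4 147. ] ang 41.9 rad 63.1 Ft(ccw) 7.4 Fr 0.8 Fz 4.8 w 16.9 rot [-3.059  0.682  0.028]
[[0.0015, 0.0019, -0.0001], [0.0035, 0.0028, -0.0001], [0.0054, 0.0039, -0.0002], [0.0073, 0.0049, -0.0002], [0.0091, 0.0061, -0.0002]]
```

send_rows(translation=[[0.0015,0.002,0],[0.0035,0.003,0],[0.0055,0.004,0],[0.0075,0.005,0],[0.009,0.006,0]], yaw=[0,0,0,0,0], fingers=[255,255,255,255,255])

```text
clock: 7.6
position: [564.8, 71.2, 147.0]
ee_rot: [0.976, -0.218, -0.009, -0.005]
contact_force: [-3.2, 6.7, 5.5]
gripper_width: 16.8
```

```bash
python3 - <<'E'
import numpy as np
P=np.array([(460.5,69.6),(501.2,97.5),(508,98.5),(517.2,98.6),(526.5,97.3),(535.7,94.4),(544.4,90.3),(552.3,84.9),(559.2,78.4)])
A=np.c_[2*P,np.ones(len(P))]; s=np.linalg.lstsq(A,(P**2).sum(1),rcond=None)[0]; print(s[:2],np.sqrt(s[2]+s[0]**2+s[1]**2))
# fixed radius
from scipy.optimize import least_squares
print(least_squares(lambda c:np.hypot(*(P-c).T)-62,[512,36]).x)
E
python3 nx.py -2 5 512.8 36.6
```

```text
[513.19172947  36.43523545] 62.26124860999508
[513.17971533  36.73182108]
t7.60 [564.8  71.2 147. ] ang 33.6 rad 62.5 Ft(ccw) 7.3 Fr 1.1 Fz 5.5 w 16.8 rot [-3.056  0.681  0.028]
[[0.0016, 0.0016, -0.0001], [0.0034, 0.0028, -0.0001], [0.0051, 0.0041, -0.0002], [0.0068, 0.0054, -0.0002], [0.0085, 0.0068, -0.0003]]
```

send_rows(translation=[[0.0015,0.0015,0],[0.0035,0.003,0],[0.005,0.004,0],[0.007,0.0055,0],[0.0085,0.007,0]], yaw=[0,0,0,0,0], fingers=[255,255,255,255,255])

```text
clock: 8.1
position: [569.4, 63.2, 146.9]
ee_rot: [0.976, -0.218, -0.009, -0.007]
contact_force: [-3.1, 6.5, 4.8]
gripper_width: 17.2
```

```bash
sed -i 's/512.2,36.3/513.2,36.6/' h.py nx.py; python3 nx.py -2 5
```

```text
t8.10 [569.4  63.2 146.9] ang 25.3 rad 62.2 Ft(ccw) 7.2 Fr -0.0 Fz 4.8 w 17.2 rot [-3.053  0.681  0.029]
[[0.0015, 0.0016, -0.0002], [0.0031, 0.003, -0.0002], [0.0046, 0.0045, -0.0003], [0.0061, 0.0061, -0.0003], [0.0076, 0.0077, -0.0004]]
```

send_rows(translation=[[0.0015,0.0015,0],[0.003,0.003,0],[0.0045,0.0045,0],[0.006,0.006,0],[0.0075,0.0075,0]], yaw=[0,0,0,0,0], fingers=[255,255,255,255,255])

```text
clock: 8.6
position: [571.2, 60.1, 146.3]
ee_rot: [0.976, -0.218, -0.012, -0.012]
contact_force: [-11.8, 26.9, 8.6]
gripper_width: 17.2
```

```bash
python3 nx.py -2 5
```

```text
t8.60 [571.2  60.1 146.3] ang 22.1 rad 62.6 Ft(ccw) 29.3 Fr -0.8 Fz 8.6 w 17.2 rot [-3.042  0.679  0.036]
[[0.0011, 0.0019, -0.0008], [0.0026, 0.0035, -0.0008], [0.0041, 0.0051, -0.0009], [0.0055, 0.0067, -0.001], [0.0068, 0.0084, -0.001]]
```

Run:
```python
from h import *
st(); s=read_state(); print(s["joints"].round(3),s["wrist_torque"].round(2))
for n,c in(("scene",(293,190)),("top",(263,215))):
    im=get_image(n);x,y=c
    cv2.imwrite(f"pics/{n}2z.png",cv2.resize(im[y-60:y+60,x-80:x+80],None,fx=5,fy=5,interpolation=cv2.INTER_CUBIC))
st()
```

```text
t8.60 [571.2  60.1 146.3] ang 22.1 rad 62.6 Ft(ccw) 29.3 Fr -0.8 Fz 8.6 w 17.2 rot [-3.042  0.679  0.036]
[ 0.369  0.381 -0.212 -0.04  -0.984  0.785] [ 7.93  3.62 -0.08]
t8.70 [571.1  60.4 146.4] ang 22.4 rad 62.6 Ft(ccw) 26.6 Fr -0.6 Fz 7.7 w 16.9 rot [-3.043  0.679  0.037]
```

View pics/scene2z.png

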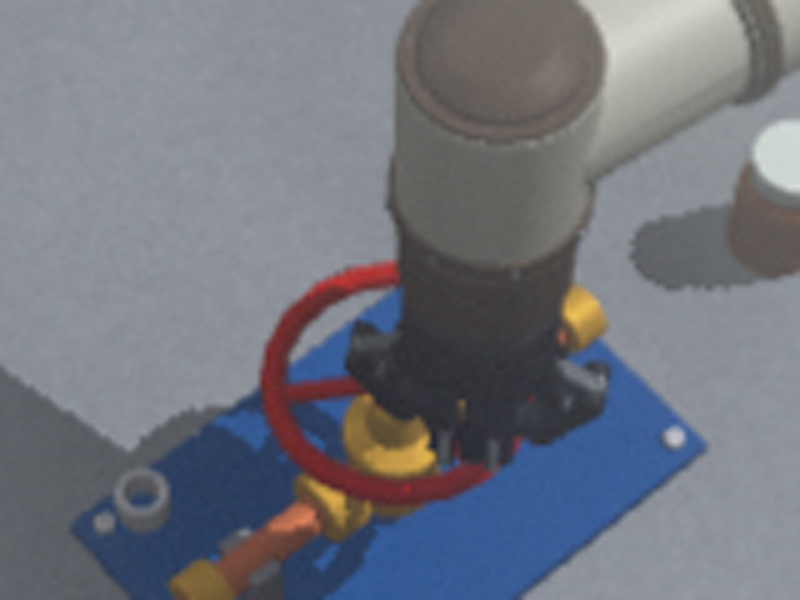

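View pics/top2z.png

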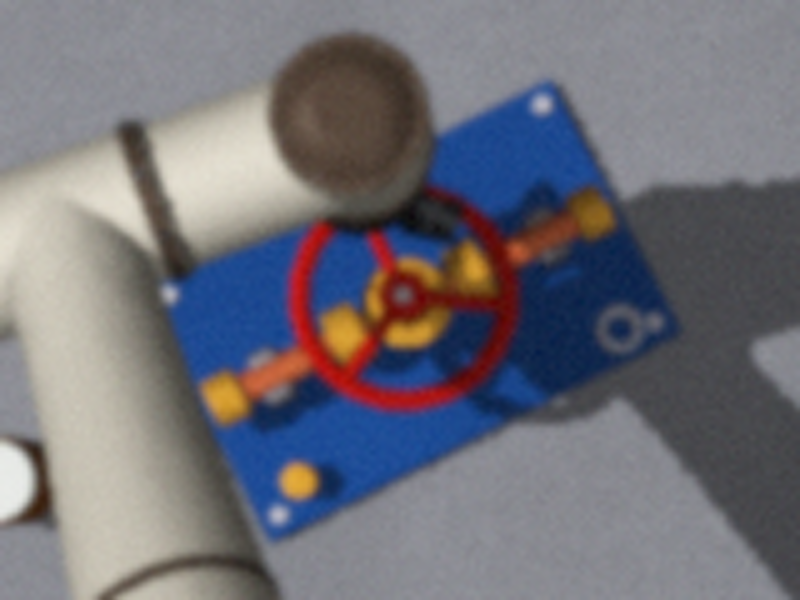

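Force jumped to about 29 N within 3°, far stiffer than the seat should be. The pictures show nothing obviously in the way. I'll back off into the play first to relieve it.

```bash
python3 nx.py 1.5 4
```

```text
t8.70 [571.1  60.4 146.4] ang 22.4 rad 62.6 Ft(ccw) 26.6 Fr -0.6 Fz 7.7 w 16.9 rot [-3.043  0.679  0.037]
[[-0.0016, -0.0006, -0.0006], [-0.0029, -0.0017, -0.0005], [-0.0041, -0.0027, -0.0005], [-0.0054, -0.0037, -0.0004]]
```

send_rows(translation=[[-0.0015,-0.0005,-0.0005],[-0.003,-0.0015,-0.0005],[-0.004,-0.0025,-0.0005],[-0.0055,-0.0035,-0.0005],[-0.0055,-0.0035,-0.0005]], yaw=[0,0,0,0,0], fingers=[255,255,255,255,255])

```text
clock: 9.2
position: [568.1, 65.6, 147.2]
ee_rot: [0.976, -0.218, -0.011, -0.012]
contact_force: [-0.5, -0.2, 3.4]
gripper_width: 17.1
```

```bash
python3 nx.py -1 3;  python3 - <<'E'
from h import *
s=read_state(); print(s["joints"].round(3),s["wrist_torque"].round(2),s["contact_force"].round(2))
E
```

```text
t9.20 [568.1  65.6 147.2] ang 27.9 rad 62.1 Ft(ccw) 0.1 Fr -0.6 Fz 3.4 w 17.1 rot [-3.042  0.679  0.035]
[[0.0008, 0.0008, 0.0001], [0.0016, 0.0014, 0.0001], [0.0025, 0.0021, 0.0001]]
[ 0.38   0.376 -0.218 -0.039 -0.982  0.773] [-0.48 -0.14 -0.03] [-0.53 -0.18  3.4 ]
```

send_rows(translation=[[0.001,0.001,0],[0.0015,0.0015,0],[0.0025,0.002,0],[0.0035,0.003,0]], yaw=[0,0,0,0], fingers=[255,255,255,255])

```text
clock: 9.6
position: [569.7, 62.7, 146.9]
ee_rot: [0.976, -0.218, -0.012, -0.013]
contact_force: [-4.0, 9.2, 4.8]
gripper_width: 17.3
```

```bash
python3 nx.py -1 3
```

```text
t9.60 [569.7  62.7 146.9] ang 24.8 rad 62.2 Ft(ccw) 10.0 Fr 0.2 Fz 4.8 w 17.3 rot [-3.04   0.68   0.037]
[[0.0007, 0.0009, -0.0001], [0.0015, 0.0016, -0.0002], [0.0023, 0.0023, -0.0002]]
```

Run:
```python
from h import *
s=read_state(); f=s["contact_force"];m=s["wrist_torque"];print(f.round(2),m.round(3),m[0]/f[1],-m[1]/f[0],s["joints"].round(3))
st()
```

```text
[-4.    9.2   4.76] [ 2.178  1.011 -0.067] 0.23689973927126265 0.25298782073213255 [ 0.373  0.378 -0.214 -0.042 -0.983  0.782]
t9.60 [569.7  62.7 146.9] ang 24.8 rad 62.2 Ft(ccw) 10.0 Fr 0.2 Fz 4.8 w 17.3 rot [-3.04   0.68   0.037]
```

send_rows(translation=[[-0.0008,-0.001,0],[-0.0015,-0.002,0],[-0.0015,-0.002,0],[-0.0015,-0.002,0],[-0.0015,-0.002,0],[-0.0015,-0.002,0],[-0.0015,-0.002,0],[-0.0015,-0.002,0]], yaw=[0,0,0,0,0,0,0,0], fingers=[255,255,230,200,150,100,50,0])

```text
clock: 10.4
position: [569.2, 65.2, 146.7]
ee_rot: [0.976, -0.218, -0.012, -0.013]
contact_force: [-0.6, -0.2, -0.5]
gripper_width: 75.2
```

Run:
```python
from h import *
st();s=read_state(); print(s["contact_force"].round(2),s["wrist_torque"].round(2))
for n,c in(("scene",(293,190)),):
    im=get_image(n);x,y=c
    cv2.imwrite(f"pics/{n}3z.png",cv2.resize(im[y-60:y+60,x-80:x+80],None,fx=5,fy=5,interpolation=cv2.INTER_CUBIC))
```

```text
t10.40 [569.2  65.2 146.7] ang 27.1 rad 62.9 Ft(ccw) 0.1 Fr -0.6 Fz -0.5 w 75.2 rot [-3.04   0.68   0.037]
[-0.58 -0.17 -0.45] [-0.09 -0.01  0.05]
```

View pics/scene3z.png

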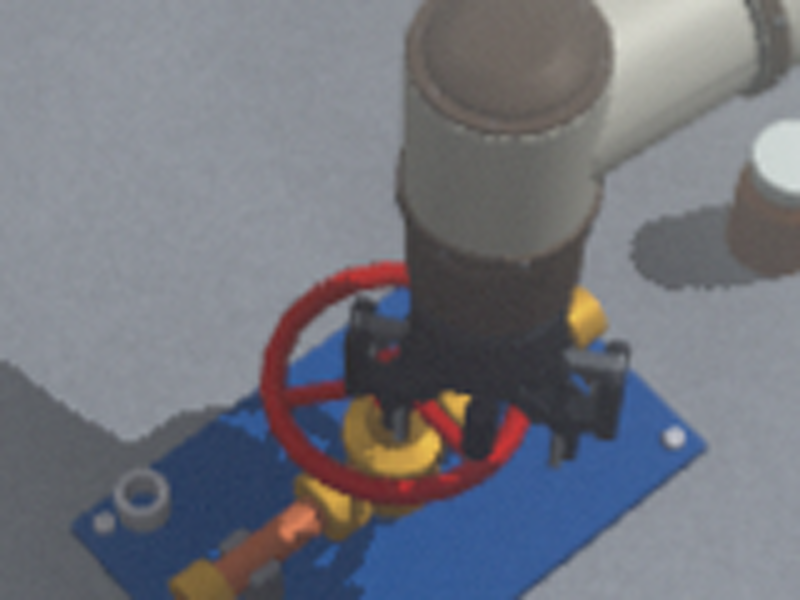

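send_rows(translation=[[0,0,0],[0,0,0],[0,0,0],[0,0,0],[0,0,0],[0,0,0],[0,0,0],[0,0,0],[0,0,0],[0,0,0],[0,0,0],[0,0,0]], yaw=[8,16,24,32,40,48,56,64,72,80,88,90], fingers=[0,0,0,0,0,0,0,0,0,0,60,120])

```text
clock: 11.65
position: [569.2, 65.3, 146.7]
ee_rot: [-0.534, 0.845, 0.018, 0.001]
contact_force: [0.8, 0.5, -0.8]
gripper_width: 59.0
```

send_rows(translation=[[0,0,0],[0,0,0],[0,0,0],[0,0,0],[0,0,0],[0,0,0],[0,0,0]], yaw=[0,0,0,0,0,0,0], fingers=[160,190,220,235,245,255,255])

```text
clock: 12.35
position: [568.5, 65.6, 146.5]
ee_rot: [-0.534, 0.845, 0.018, 0.001]
contact_force: [-4.0, 3.5, 2.1]
gripper_width: 16.9
```

```bash
python3 nx.py -1 5;python3 - <<'E'
from h import *
s=read_state(); print(s["joints"].round(3),s["contact_force"].round(2),s["wrist_torque"].round(2))
E
```

```text
t12.35 [568.5  65.6 146.5] ang 27.7 rad 62.5 Ft(ccw) 5.0 Fr -1.9 Fz 2.1 w 16.9 rot [-1.678  2.654  0.058]
[[0.001, -0.0006, -0.0005], [0.0017, -0.0014, -0.0006], [0.0024, -0.0022, -0.0006], [0.0031, -0.0031, -0.0006], [0.0038, -0.0039, -0.0007]]
[ 0.378  0.378 -0.215 -0.044 -0.984 -0.797] [-4.05  3.54  2.13] [0.78 0.99 0.06]
```

send_rows(translation=[[0.001,-0.0005,0],[0.0015,-0.0015,0],[0.0025,-0.002,0]], yaw=[0,0,0], fingers=[255,255,255])

```text
clock: 12.65
position: [568.9, 64.6, 146.5]
ee_rot: [-0.534, 0.845, 0.02, 0.001]
contact_force: [-5.7, 11.8, 3.0]
gripper_width: 17.4
```

```bash
python3 nx.py -1 5
```

```text
t12.65 [568.9  64.6 146.5] ang 26.7 rad 62.3 Ft(ccw) 13.1 Fr 0.2 Fz 3.0 w 17.4 rot [-1.677  2.652  0.062]
[[0.0009, -0.0006, -0.0005], [0.0016, -0.0015, -0.0006], [0.0023, -0.0023, -0.0006], [0.003, -0.0031, -0.0006], [0.0037, -0.0039, -0.0007]]
```

Run:
```python
from h import *
s=read_state(); f=s["contact_force"];m=s["wrist_torque"];print(f.round(2),m.round(3),m[0]/f[1],-m[1]/f[0],s["joint_efforts"].round(2),s["joint_vel"].round(3))
for n,c in(("scene",(293,190)),("top",(263,215))):
    im=get_image(n);x,y=c
    cv2.imwrite(f"pics/{n}4z.png",cv2.resize(im[y-60:y+60,x-80:x+80],None,fx=5,fy=5,interpolation=cv2.INTER_CUBIC)); cv2.imwrite(f"pics/{n}4.png",im)
st()
```

```text
[-5.72 11.82  3.05] [3.152 1.615 0.028] 0.26675070463566786 0.2824014159811759 [ -6.64 -34.67  16.14   6.45   0.39   0.  ] [-0.013 -0.001  0.002 -0.013  0.005  0.019]
t12.75 [568.8  64.7 146.6] ang 26.8 rad 62.3 Ft(ccw) 11.9 Fr -0.6 Fz 3.0 w 17.2 rot [-1.677  2.652  0.062]
```

View pics/scene4z.png

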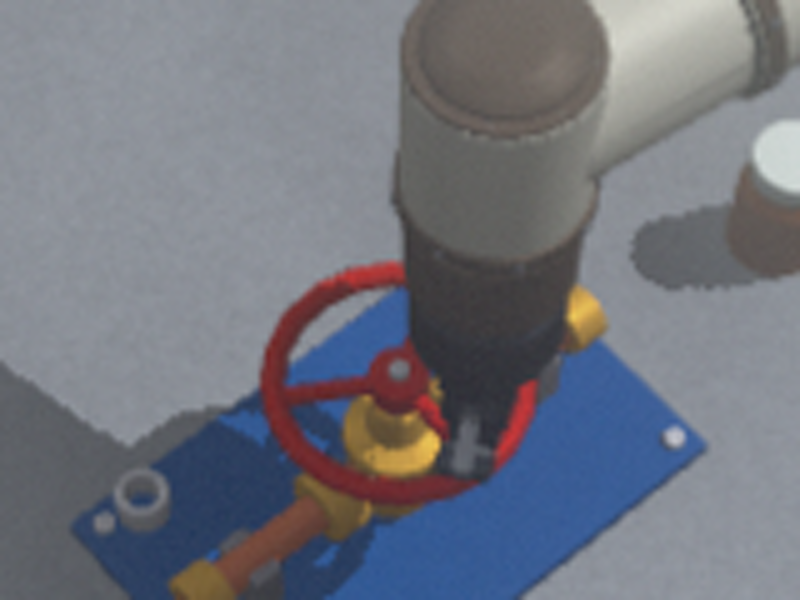

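View pics/scene4.png

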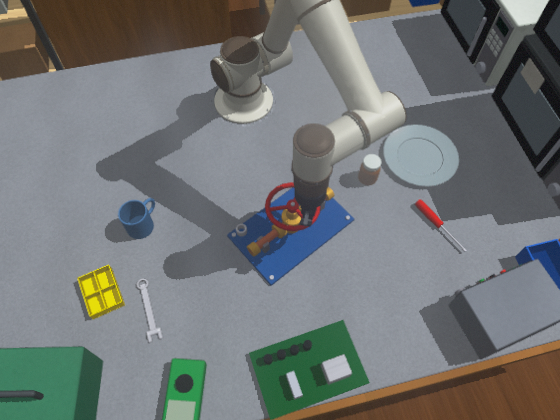

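The stop comes at the same wheel angle with a different grip, and nothing is near the gripper. So it's in the valve, now loaded to about 12–13 N, and I take it as the seat. Now I'll reverse: the first 80° is certain to be play (minimum 90°).

```bash
sed -i 's/147\.\*np/146.7*np/' nx.py; python3 nx.py 6.7 12
```

```text
t12.75 [568.8  64.7 146.6] ang 26.8 rad 62.3 Ft(ccw) 11.9 Fr -0.6 Fz 3.0 w 17.2 rot [-1.677  2.652  0.062]
[[-0.0038, 0.0062, 0.0001], [-0.0072, 0.0126, 0.0004], [-0.0098, 0.0194, 0.0007], [-0.0116, 0.0264, 0.001], [-0.0125, 0.0335, 0.0012], [-0.0127, 0.0408, 0.0015], [-0.0119, 0.048, 0.0017], [-0.0104, 0.0551, 0.0019], [-0.008, 0.0619, 0.002], [-0.0048, 0.0684, 0.0022], [-0.0009, 0.0745, 0.0023], [0.0037, 0.0801, 0.0023]]
```

send_rows(translation=[[-0.004,0.006,0],[-0.007,0.0125,0.0005],[-0.01,0.0195,0.0005],[-0.0115,0.0265,0.001],[-0.0125,0.0335,0.001],[-0.0125,0.041,0.0015],[-0.012,0.048,0.0015],[-0.0105,0.055,0.002],[-0.008,0.062,0.002],[-0.005,0.0685,0.002],[-0.001,0.0745,0.0025],[0.0035,0.08,0.0025]], yaw=[0,0,0,0,0,0,0,0,0,0,0,0], fingers=[255,255,255,255,255,255,255,255,255,255,255,255])

```text
clock: 13.95
position: [495.2, 97.6, 147.8]
ee_rot: [-0.535, 0.845, 0.02, 0.003]
contact_force: [-0.8, 7.3, 6.3]
gripper_width: 17.2
```

```bash
python3 nx.py 2.5 4
```

```text
t13.95 [495.2  97.6 147.8] ang 106.5 rad 63.6 Ft(ccw) -1.3 Fr 7.2 Fz 6.3 w 17.2 rot [-1.676  2.648  0.064]
[[0.0031, 0.0009, 0.0011], [0.005, 0.0028, 0.0011], [0.007, 0.0046, 0.0011], [0.0091, 0.0063, 0.0011]]
```

```bash
sed -i 's/513.2,36.6/512.8,38.3/' h.py nx.py; python3 nx.py 2.5 4
```

```text
t13.95 [495.2  97.6 147.8] ang 106.6 rad 61.9 Ft(ccw) -1.3 Fr 7.2 Fz 6.3 w 17.2 rot [-1.676  2.648  0.064]
[[0.0018, 0.002, 0.0011], [0.0037, 0.0039, 0.0011], [0.0057, 0.0057, 0.0011], [0.0078, 0.0074, 0.0011]]
```

send_rows(translation=[[0.002,0.002,0.001],[0.0035,0.004,0.001],[0.0055,0.0055,0.001],[0.008,0.0075,0.001]], yaw=[0,0,0,0], fingers=[255,255,255,255])

```text
clock: 14.35
position: [484.9, 93.9, 147.7]
ee_rot: [-0.535, 0.845, 0.02, 0.004]
contact_force: [0.2, 3.8, 7.6]
gripper_width: 17.3
```

```bash
python3 nx.py 2.5 4
```

```text
t14.35 [484.9  93.9 147.7] ang 116.7 rad 62.2 Ft(ccw) -1.9 Fr 3.3 Fz 7.6 w 17.3 rot [-1.676  2.647  0.064]
[[0.0023, 0.0014, 0.001], [0.0045, 0.003, 0.001], [0.0068, 0.0044, 0.0009], [0.0092, 0.0057, 0.0009]]
```

send_rows(translation=[[0.0025,0.0015,0],[0.0045,0.003,0],[0.007,0.0045,0],[0.009,0.0055,0]], yaw=[0,0,0,0], fingers=[255,255,255,255])

```text
clock: 14.75
position: [475.5, 88.0, 147.9]
ee_rot: [-0.535, 0.845, 0.02, 0.004]
contact_force: [-1.5, 3.7, 5.6]
gripper_width: 17.4
```

```bash
sed -i 's/146.7/147.7/' nx.py; python3 nx.py 2.5 4
```

```text
t14.75 [475.5  88.  147.9] ang 126.9 rad 62.2 Ft(ccw) -1.0 Fr 3.9 Fz 5.6 w 17.4 rot [-1.676  2.647  0.064]
[[0.0025, 0.0011, 0.0001], [0.005, 0.0022, 0.0001], [0.0075, 0.0032, 0.0], [0.01, 0.004, -0.0]]
```

send_rows(translation=[[0.0025,0.001,0],[0.005,0.002,0],[0.0075,0.003,0],[0.01,0.004,0]], yaw=[0,0,0,0], fingers=[255,255,255,255])

```text
clock: 15.15
position: [466.9, 80.3, 147.9]
ee_rot: [-0.535, 0.845, 0.021, 0.003]
contact_force: [-1.5, 1.8, 6.1]
gripper_width: 17.0
```

```bash
python3 nx.py 2.5 4
```

```text
t15.15 [466.9  80.3 147.9] ang 137.5 rad 62.2 Ft(ccw) -0.3 Fr 2.3 Fz 6.1 w 17.0 rot [-1.677  2.648  0.064]
[[0.0027, 0.0005, 0.0001], [0.0053, 0.0011, 0.0001], [0.008, 0.0017, 0.0], [0.0106, 0.0021, -0.0]]
```

send_rows(translation=[[0.0025,0.0005,0],[0.0055,0.001,0],[0.008,0.0015,0],[0.0105,0.002,0]], yaw=[0,0,0,0], fingers=[255,255,255,255])

```text
clock: 15.55
position: [459.9, 71.2, 147.9]
ee_rot: [-0.535, 0.845, 0.02, 0.003]
contact_force: [-2.6, 1.4, 6.5]
gripper_width: 17.1
```

```bash
python3 nx.py 2.5 4
```

```text
t15.55 [459.9  71.2 147.9] ang 148.1 rad 62.3 Ft(ccw) 0.2 Fr 2.9 Fz 6.5 w 17.1 rot [-1.678  2.649  0.064]
[[0.0027, -0.0, 0.0001], [0.0054, 0.0001, 0.0001], [0.0081, 0.0001, -0.0], [0.0108, 0.0, -0.0001]]
```

send_rows(translation=[[0.0025,0,0],[0.0055,0,0],[0.008,0,0],[0.011,0,0]], yaw=[0,0,0,0], fingers=[255,255,255,255])

```text
clock: 15.95
position: [454.7, 60.7, 147.9]
ee_rot: [-0.535, 0.845, 0.02, 0.002]
contact_force: [-1.8, 1.2, 6.4]
gripper_width: 17.1
```

```bash
python3 nx.py 2.5 4
```

```text
t15.95 [454.7  60.7 147.9] ang 159.0 rad 62.3 Ft(ccw) -0.5 Fr 2.1 Fz 6.4 w 17.1 rot [-1.678  2.65   0.064]
[[0.0027, -0.0006, 0.0001], [0.0054, -0.0009, -0.0], [0.008, -0.0014, -0.0001], [0.0106, -0.002, -0.0002]]
```

send_rows(translation=[[0.0025,-0.0005,0],[0.0055,-0.001,0],[0.008,-0.0015,0],[0.0105,-0.002,0]], yaw=[0,0,0,0], fingers=[255,255,255,255])

```text
clock: 16.35
position: [451.5, 49.6, 147.8]
ee_rot: [-0.535, 0.845, 0.02, 0.001]
contact_force: [-2.0, 2.2, 6.1]
gripper_width: 17.1
```

```bash
python3 nx.py 2.5 4
```

```text
t16.35 [451.5  49.6 147.8] ang 169.6 rad 62.3 Ft(ccw) -1.8 Fr 2.3 Fz 6.1 w 17.1 rot [-1.679  2.651  0.063]
[[0.0025, -0.001, 0.0], [0.0051, -0.0019, -0.0001], [0.0076, -0.0029, -0.0002], [0.0101, -0.004, -0.0003]]
```

send_rows(translation=[[0.0025,-0.001,0],[0.005,-0.002,0],[0.0075,-0.003,0],[0.01,-0.004,0]], yaw=[0,0,0,0], fingers=[255,255,255,255])

```text
clock: 16.75
position: [450.5, 38.2, 147.7]
ee_rot: [-0.535, 0.845, 0.02, 0.001]
contact_force: [-1.8, 1.0, 5.8]
gripper_width: 17.2
```

```bash
python3 nx.py 2.5 4
```

```text
t16.75 [450.5  38.2 147.7] ang -179.9 rad 62.3 Ft(ccw) -1.0 Fr 1.8 Fz 5.8 w 17.2 rot [-1.679  2.652  0.063]
[[0.0023, -0.0015, -0.0001], [0.0046, -0.0028, -0.0002], [0.0069, -0.0043, -0.0003], [0.0092, -0.0058, -0.0004]]
```

send_rows(translation=[[0.0025,-0.0015,0],[0.0045,-0.003,0],[0.007,-0.0045,0],[0.009,-0.006,0]], yaw=[0,0,0,0], fingers=[255,255,255,255])

```text
clock: 17.15
position: [451.4, 27.9, 147.5]
ee_rot: [-0.534, 0.845, 0.021, 0.001]
contact_force: [-3.4, 5.5, 8.9]
gripper_width: 17.2
```

```bash
python3 nx.py 2.5 4
```

```text
t17.15 [451.4  27.9 147.5] ang -170.4 rad 62.3 Ft(ccw) -6.0 Fr 2.4 Fz 8.9 w 17.2 rot [-1.678  2.653  0.065]
[[0.002, -0.0018, -0.0003], [0.0041, -0.0035, -0.0004], [0.0061, -0.0053, -0.0006], [0.0081, -0.0072, -0.0007]]
```

send_rows(translation=[[0.002,-0.002,0],[0.004,-0.0035,0]], yaw=[0,0], fingers=[255,255])

```text
clock: 17.35
position: [452.2, 23.5, 147.5]
ee_rot: [-0.534, 0.845, 0.022, 0.001]
contact_force: [-3.2, 5.9, 8.7]
gripper_width: 17.2
```

```bash
python3 nx.py 2.5 4
```

```text
t17.35 [452.2  23.5 147.5] ang -166.3 rad 62.3 Ft(ccw) -6.5 Fr 1.7 Fz 8.7 w 17.2 rot [-1.677  2.653  0.068]
[[0.0018, -0.002, -0.0004], [0.0038, -0.0039, -0.0005], [0.0057, -0.0058, -0.0006], [0.0075, -0.0078, -0.0007]]
```

Bite lies between 180° and about 189°, best estimate 185°, with a plateau near 6.5 N. Target: the handle back at about 185° after a full turn, still engaged.

```bash
sed -i 's/147.7/147.5/' nx.py; python3 nx.py 4 12
```

```text
t17.35 [452.2  23.5 147.5] ang -166.3 rad 62.3 Ft(ccw) -6.5 Fr 1.7 Fz 8.7 w 17.2 rot [-1.677  2.653  0.068]
[[0.003, -0.0031, -0.0002], [0.0061, -0.0062, -0.0004], [0.0089, -0.0094, -0.0006], [0.0115, -0.0129, -0.0008], [0.0139, -0.0165, -0.001], [0.0159, -0.0203, -0.0012], [0.0178, -0.0243, -0.0014], [0.0193, -0.0283, -0.0015], [0.0205, -0.0324, -0.0017], [0.0215, -0.0366, -0.0019], [0.0222, -0.0409, -0.0021], [0.0225, -0.0452, -0.0022]]
```

send_rows(translation=[[0.003,-0.003,0],[0.006,-0.006,-0.0005],[0.009,-0.0095,-0.0005],[0.0115,-0.013,-0.001],[0.014,-0.0165,-0.001],[0.016,-0.0205,-0.001],[0.018,-0.0245,-0.0015],[0.0195,-0.0285,-0.0015],[0.0205,-0.0325,-0.0015],[0.0215,-0.0365,-0.002],[0.022,-0.041,-0.002],[0.0225,-0.045,-0.002]], yaw=[0,0,0,0,0,0,0,0,0,0,0,0], fingers=[255,255,255,255,255,255,255,255,255,255,255,255])

```text
clock: 18.55
position: [481.2, -15.7, 146.6]
ee_rot: [-0.534, 0.845, 0.024, -0.0]
contact_force: [-4.8, 6.5, 5.8]
gripper_width: 17.1
```

```bash
python3 nx.py 4 12
```

```text
t18.55 [481.2 -15.7 146.6] ang -120.4 rad 62.6 Ft(ccw) -7.5 Fr -3.2 Fz 5.8 w 17.1 rot [ 1.676 -2.655 -0.074]
[[-0.0004, -0.0043, -0.0011], [-0.0004, -0.0087, -0.0013], [-0.0008, -0.013, -0.0014], [-0.0015, -0.0172, -0.0016], [-0.0025, -0.0214, -0.0018], [-0.0038, -0.0256, -0.0019], [-0.0053, -0.0296, -0.002], [-0.0072, -0.0335, -0.0021], [-0.0093, -0.0373, -0.0022], [-0.0116, -0.0409, -0.0023], [-0.0142, -0.0444, -0.0024], [-0.0171, -0.0476, -0.0025]]
```

send_rows(translation=[[-0.0005,-0.0045,-0.0005],[-0.0005,-0.0085,-0.001],[-0.001,-0.013,-0.001],[-0.0015,-0.017,-0.0015],[-0.0025,-0.0215,-0.0015],[-0.004,-0.0255,-0.002],[-0.0055,-0.0295,-0.002],[-0.007,-0.0335,-0.002],[-0.0095,-0.0375,-0.002],[-0.0115,-0.041,-0.0025],[-0.014,-0.0445,-0.0025],[-0.017,-0.0475,-0.0025]], yaw=[0,0,0,0,0,0,0,0,0,0,0,0], fingers=[255,255,255,255,255,255,255,255,255,255,255,255])

```text
clock: 19.75
position: [526.7, -22.2, 146.0]
ee_rot: [-0.533, 0.846, 0.026, -0.006]
contact_force: [-6.5, -2.5, 3.8]
gripper_width: 17.0
```

```bash
python3 nx.py 4 12
```

```text
t19.75 [526.7 -22.2 146. ] ang -77.1 rad 62.1 Ft(ccw) -6.9 Fr 1.0 Fz 3.8 w 17.0 rot [ 1.668 -2.647 -0.081]
[[-0.0029, -0.0032, -0.0016], [-0.0059, -0.0062, -0.0017], [-0.0092, -0.0091, -0.0018], [-0.0126, -0.0117, -0.0019], [-0.0162, -0.0141, -0.0019], [-0.02, -0.0163, -0.002], [-0.0239, -0.0181, -0.002], [-0.0279, -0.0197, -0.002], [-0.0321, -0.021, -0.002], [-0.0363, -0.022, -0.002], [-0.0405, -0.0227, -0.0019], [-0.0448, -0.0232, -0.0019]]
```

send_rows(translation=[[-0.003,-0.003,-0.0005],[-0.006,-0.006,-0.001],[-0.009,-0.009,-0.001],[-0.0125,-0.0115,-0.0015],[-0.016,-0.014,-0.0015],[-0.02,-0.0165,-0.0015],[-0.024,-0.018,-0.0015],[-0.028,-0.0195,-0.0015],[-0.032,-0.021,-0.0015],[-0.0365,-0.022,-0.0015],[-0.0405,-0.0225,-0.0015],[-0.045,-0.023,-0.0015]], yaw=[0,0,0,0,0,0,0,0,0,0,0,0], fingers=[255,255,255,255,255,255,255,255,255,255,255,255])

```text
clock: 20.95
position: [565.0, 5.2, 145.8]
ee_rot: [-0.533, 0.846, 0.025, -0.01]
contact_force: [0.3, -9.0, -1.0]
gripper_width: 17.1
```

```bash
python3 nx.py 4 12
```

```text
t20.95 [565.    5.2 145.8] ang -32.4 rad 61.8 Ft(ccw) -7.4 Fr 5.1 Fz -1.0 w 17.1 rot [ 1.663 -2.642 -0.079]
[[-0.0043, -0.0004, -0.0017], [-0.0086, -0.0005, -0.0016], [-0.013, -0.0002, -0.0016], [-0.0173, 0.0003, -0.0015], [-0.0215, 0.0011, -0.0014], [-0.0257, 0.0023, -0.0013], [-0.0298, 0.0037, -0.0012], [-0.0337, 0.0054, -0.0011], [-0.0376, 0.0074, -0.0009], [-0.0413, 0.0096, -0.0008], [-0.0448, 0.0121, -0.0006], [-0.0482, 0.0149, -0.0004]]
```

send_rows(translation=[[-0.0045,-0.0005,0],[-0.0085,-0.0005,0],[-0.013,0,0],[-0.0175,0.0005,0],[-0.0215,0.001,0],[-0.0255,0.0025,0.0005],[-0.03,0.0035,0.0005],[-0.0335,0.0055,0.0005],[-0.0375,0.0075,0.0005],[-0.0415,0.0095,0.0005],[-0.045,0.012,0.001],[-0.048,0.015,0.001]], yaw=[0,0,0,0,0,0,0,0,0,0,0,0], fingers=[255,255,255,255,255,255,255,255,255,255,255,255])

```text
clock: 22.15
position: [573.2, 52.7, 145.8]
ee_rot: [-0.532, 0.846, 0.024, -0.01]
contact_force: [3.8, -6.0, -0.7]
gripper_width: 17.6
```

```bash
python3 nx.py 4 12
```

```text
t22.15 [573.2  52.7 145.8] ang 13.5 rad 62.1 Ft(ccw) -6.7 Fr 2.3 Fz -0.7 w 17.6 rot [ 1.662 -2.642 -0.073]
[[-0.0032, 0.003, -0.0015], [-0.0063, 0.0061, -0.0013], [-0.0091, 0.0093, -0.0011], [-0.0117, 0.0128, -0.0009], [-0.0141, 0.0164, -0.0007], [-0.0161, 0.0202, -0.0005], [-0.018, 0.0241, -0.0003], [-0.0195, 0.0281, -0.0001], [-0.0208, 0.0323, 0.0001], [-0.0217, 0.0365, 0.0004], [-0.0224, 0.0408, 0.0006], [-0.0228, 0.0451, 0.0008]]
```

send_rows(translation=[[-0.003,0.003,0],[-0.0065,0.006,0],[-0.009,0.0095,0],[-0.0115,0.013,0],[-0.014,0.0165,0.0005],[-0.016,0.02,0.0005],[-0.018,0.024,0.0005],[-0.0195,0.028,0.001],[-0.021,0.0325,0.001],[-0.0215,0.0365,0.001],[-0.0225,0.041,0.001],[-0.023,0.045,0.0015]], yaw=[0,0,0,0,0,0,0,0,0,0,0,0], fingers=[255,255,255,255,255,255,255,255,255,255,255,255])

```text
clock: 23.35
position: [544.5, 91.8, 146.8]
ee_rot: [-0.532, 0.846, 0.022, -0.008]
contact_force: [6.1, -4.2, 0.5]
gripper_width: 17.3
```

```bash
python3 nx.py 4 12
```

```text
t23.35 [544.5  91.8 146.8] ang 59.4 rad 62.2 Ft(ccw) -7.4 Fr -0.5 Fz 0.5 w 17.3 rot [ 1.664 -2.644 -0.068]
[[-0.0, 0.0044, -0.0005], [0.0001, 0.0087, -0.0003], [0.0004, 0.013, -0.0002], [0.0011, 0.0173, 0.0], [0.0021, 0.0215, 0.0002], [0.0034, 0.0256, 0.0004], [0.0049, 0.0297, 0.0006], [0.0068, 0.0336, 0.0007], [0.0089, 0.0374, 0.0009], [0.0112, 0.041, 0.001], [0.0138, 0.0444, 0.0012], [0.0167, 0.0477, 0.0013]]
```

send_rows(translation=[[0,0.0045,0],[0,0.0085,0],[0.0005,0.013,0],[0.001,0.0175,0],[0.002,0.0215,0.0005],[0.0035,0.0255,0.0005],[0.005,0.0295,0.0005],[0.007,0.0335,0.001],[0.009,0.0375,0.001],[0.011,0.041,0.001],[0.014,0.0445,0.001],[0.0165,0.0475,0.0015]], yaw=[0,0,0,0,0,0,0,0,0,0,0,0], fingers=[255,255,255,255,255,255,255,255,255,255,255,255])

```text
clock: 24.55
position: [497.8, 98.5, 147.9]
ee_rot: [-0.533, 0.846, 0.021, -0.004]
contact_force: [5.9, 2.0, 1.7]
gripper_width: 17.1
```

```bash
python3 nx.py 4 12
```

```text
t24.55 [497.8  98.5 147.9] ang 104.0 rad 62.1 Ft(ccw) -6.2 Fr 0.5 Fz 1.7 w 17.1 rot [ 1.669 -2.651 -0.065]
[[0.0029, 0.0032, 0.0005], [0.006, 0.0062, 0.0006], [0.0093, 0.009, 0.0007], [0.0128, 0.0116, 0.0007], [0.0165, 0.0139, 0.0007], [0.0203, 0.0159, 0.0008], [0.0242, 0.0177, 0.0008], [0.0283, 0.0192, 0.0008], [0.0324, 0.0205, 0.0008], [0.0366, 0.0214, 0.0007], [0.0409, 0.022, 0.0007], [0.0452, 0.0224, 0.0006]]
```

send_rows(translation=[[0.003,0.003,0],[0.006,0.006,0],[0.0095,0.009,0],[0.013,0.0115,0.0005],[0.0165,0.014,0.0005],[0.0205,0.016,0.0005],[0.024,0.0175,0.0005],[0.0285,0.019,0.0005],[0.0325,0.0205,0.0005],[0.0365,0.0215,0.0005],[0.041,0.022,0.0005],[0.045,0.0225,0.0005]], yaw=[0,0,0,0,0,0,0,0,0,0,0,0], fingers=[255,255,255,255,255,255,255,255,255,255,255,255])

```text
clock: 25.75
position: [459.4, 69.7, 148.3]
ee_rot: [-0.533, 0.846, 0.021, -0.001]
contact_force: [-0.6, 8.0, 4.3]
gripper_width: 17.2
```

```bash
python3 nx.py 4 10
```

```text
t25.75 [459.4  69.7 148.3] ang 149.6 rad 62.0 Ft(ccw) -6.6 Fr 4.6 Fz 4.3 w 17.2 rot [ 1.672 -2.656 -0.067]
[[0.0043, 0.0002, 0.0007], [0.0087, 0.0001, 0.0006], [0.013, -0.0003, 0.0005], [0.0172, -0.001, 0.0004], [0.0215, -0.0019, 0.0002], [0.0256, -0.0032, 0.0001], [0.0296, -0.0048, -0.0], [0.0335, -0.0066, -0.0002], [0.0373, -0.0087, -0.0003], [0.0409, -0.0111, -0.0005]]
```

send_rows(translation=[[0.0045,0,0],[0.0085,0,0],[0.013,-0.0005,0],[0.017,-0.001,0],[0.0215,-0.002,0],[0.0255,-0.003,0],[0.0295,-0.005,0],[0.0335,-0.0065,0]], yaw=[0,0,0,0,0,0,0,0], fingers=[255,255,255,255,255,255,255,255])

```text
clock: 26.55
position: [450.6, 37.6, 147.8]
ee_rot: [-0.533, 0.846, 0.022, -0.0]
contact_force: [-3.5, 7.3, 7.9]
gripper_width: 17.5
```

```bash
python3 nx.py 1 6
```

```text
t26.55 [450.6  37.6 147.8] ang -179.4 rad 62.2 Ft(ccw) -7.4 Fr 3.4 Fz 7.9 w 17.5 rot [ 1.673 -2.658 -0.07 ]
[[0.0009, -0.0007, 0.0002], [0.0018, -0.0012, 0.0002], [0.0028, -0.0017, 0.0002], [0.0037, -0.0022, 0.0001], [0.0047, -0.0028, 0.0001], [0.0056, -0.0034, 0.0]]
```

send_rows(translation=[[0.001,-0.0005,0],[0.002,-0.001,0],[0.003,-0.0015,0],[0.0035,-0.002,0],[0.0045,-0.003,0],[0.005,-0.003,0]], yaw=[0,0,0,0,0,0], fingers=[255,255,255,255,255,255])

```text
clock: 27.15
position: [450.8, 32.7, 147.8]
ee_rot: [-0.532, 0.846, 0.023, 0.0]
contact_force: [-3.6, 6.5, 7.1]
gripper_width: 17.1
```

```bash
python3 nx.py -6 12
```

```text
t27.15 [450.8  32.7 147.8] ang -174.8 rad 62.3 Ft(ccw) -6.8 Fr 3.0 Fz 7.1 w 17.1 rot [-1.672  2.658  0.072]
[[-0.0059, 0.0028, 0.0005], [-0.0119, 0.0052, 0.0008], [-0.0181, 0.007, 0.001], [-0.0245, 0.0081, 0.0012], [-0.031, 0.0085, 0.0014], [-0.0375, 0.0082, 0.0015], [-0.0439, 0.0073, 0.0016], [-0.0502, 0.0057, 0.0017], [-0.0563, 0.0035, 0.0018], [-0.0621, 0.0006, 0.0018], [-0.0676, -0.0028, 0.0018], [-0.0727, -0.0068, 0.0018]]
```

The estimate puts the stem at one turn (185.2°). As an independent check I'll go back through the free play. The clockwise contact should sit at about the angle it had when seated (~26.5°). I'll touch it lightly so the stem doesn't move.

send_rows(translation=[[-0.006,0.003,0],[-0.012,0.005,0],[-0.018,0.007,0],[-0.0245,0.008,0.0005],[-0.031,0.0085,0.0005],[-0.0375,0.008,0.0005],[-0.044,0.0075,0.0005],[-0.05,0.0055,0.0005],[-0.0565,0.0035,0.0005],[-0.062,0.0005,0.0005],[-0.0675,-0.003,0.0005],[-0.0725,-0.007,0.0005]], yaw=[0,0,0,0,0,0,0,0,0,0,0,0], fingers=[255,255,255,255,255,255,255,255,255,255,255,255])

```text
clock: 28.35
position: [488.6, 95.4, 148.4]
ee_rot: [-0.532, 0.846, 0.023, -0.0]
contact_force: [-1.1, 0.8, 0.1]
gripper_width: 17.4
```

```bash
python3 nx.py -5 12
```

```text
t28.35 [488.6  95.4 148.4] ang 113.0 rad 62.0 Ft(ccw) 0.7 Fr 1.1 Fz 0.1 w 17.4 rot [ 1.672 -2.658 -0.073]
[[-0.0039, -0.0038, 0.0008], [-0.0074, -0.0079, 0.0008], [-0.0106, -0.0122, 0.0007], [-0.0134, -0.0169, 0.0005], [-0.0158, -0.0217, 0.0004], [-0.0178, -0.0268, 0.0003], [-0.0193, -0.0319, 0.0001], [-0.0203, -0.0372, -0.0001], [-0.0209, -0.0426, -0.0003], [-0.021, -0.048, -0.0005], [-0.0206, -0.0534, -0.0007], [-0.0198, -0.0588, -0.001]]
```

send_rows(translation=[[-0.004,-0.004,0],[-0.0075,-0.008,0],[-0.0105,-0.012,0],[-0.0135,-0.017,0],[-0.016,-0.0215,0],[-0.018,-0.027,-0.0005],[-0.0195,-0.032,-0.0005],[-0.0205,-0.037,-0.0005],[-0.021,-0.0425,-0.001],[-0.021,-0.048,-0.001],[-0.0205,-0.0535,-0.001],[-0.02,-0.059,-0.001]], yaw=[0,0,0,0,0,0,0,0,0,0,0,0], fingers=[255,255,255,255,255,255,255,255,255,255,255,255])

```text
clock: 29.55
position: [550.6, 87.5, 147.3]
ee_rot: [-0.532, 0.846, 0.023, -0.001]
contact_force: [-1.6, -0.2, -2.5]
gripper_width: 17.0
```

```bash
python3 nx.py -2 7
```

```text
t29.55 [550.6  87.5 147.3] ang 52.4 rad 62.0 Ft(ccw) 1.1 Fr -1.1 Fz -2.5 w 17.0 rot [ 1.671 -2.658 -0.073]
[[0.0005, -0.0021, -0.0003], [0.001, -0.0042, -0.0004], [0.0017, -0.0063, -0.0005], [0.0024, -0.0083, -0.0006], [0.0031, -0.0103, -0.0007], [0.004, -0.0123, -0.0008], [0.0049, -0.0143, -0.0009]]
```

send_rows(translation=[[0.0005,-0.002,0],[0.001,-0.004,0],[0.0015,-0.0065,-0.0005],[0.0025,-0.0085,-0.0005],[0.003,-0.0105,-0.0005],[0.004,-0.0125,-0.0005],[0.005,-0.0145,-0.0005]], yaw=[0,0,0,0,0,0,0], fingers=[255,255,255,255,255,255,255])

```text
clock: 30.25
position: [561.5, 76.5, 147.0]
ee_rot: [-0.532, 0.846, 0.023, -0.001]
contact_force: [-2.1, -0.6, -2.5]
gripper_width: 17.3
```

```bash
python3 nx.py -1 4
```

```text
t30.25 [561.5  76.5 147. ] ang 38.1 rad 61.9 Ft(ccw) 0.9 Fr -2.0 Fz -2.5 w 17.3 rot [ 1.671 -2.657 -0.074]
[[0.0004, -0.001, -0.0005], [0.0009, -0.0019, -0.0006], [0.0014, -0.0029, -0.0006], [0.002, -0.0038, -0.0007]]
```

send_rows(translation=[[0.0005,-0.001,0],[0.001,-0.002,0],[0.0015,-0.003,0],[0.002,-0.004,0]], yaw=[0,0,0,0], fingers=[255,255,255,255])

```text
clock: 30.65
position: [564.2, 72.9, 146.9]
ee_rot: [-0.532, 0.846, 0.023, -0.001]
contact_force: [-1.0, -0.1, -1.9]
gripper_width: 17.4
```

```bash
python3 nx.py -1 3
```

```text
t30.65 [564.2  72.9 146.9] ang 34.0 rad 62.0 Ft(ccw) 0.4 Fr -0.9 Fz -1.9 w 17.4 rot [ 1.671 -2.657 -0.074]
[[0.0005, -0.0009, -0.0007], [0.0011, -0.0018, -0.0007], [0.0017, -0.0027, -0.0008]]
```

send_rows(translation=[[0.0005,-0.001,0],[0.001,-0.002,0],[0.0015,-0.003,0]], yaw=[0,0,0], fingers=[255,255,255])

```text
clock: 30.95
position: [566.1, 70.1, 146.7]
ee_rot: [-0.532, 0.846, 0.023, -0.001]
contact_force: [-1.1, -0.3, -1.6]
gripper_width: 17.5
```

```bash
python3 nx.py -1 2
```

```text
t30.95 [566.1  70.1 146.7] ang 30.8 rad 62.1 Ft(ccw) 0.3 Fr -1.0 Fz -1.6 w 17.5 rot [ 1.671 -2.657 -0.074]
[[0.0006, -0.0008, -0.0008], [0.0013, -0.0017, -0.0009]]
```

send_rows(translation=[[0.0005,-0.001,0],[0.0013,-0.0017,0]], yaw=[0,0], fingers=[255,255])

```text
clock: 31.15
position: [567.2, 68.1, 146.7]
ee_rot: [-0.532, 0.846, 0.023, -0.001]
contact_force: [-1.4, -0.9, -1.4]
gripper_width: 17.1
```

```bash
python3 nx.py -1 2
```

```text
t31.15 [567.2  68.1 146.7] ang 28.7 rad 62.0 Ft(ccw) -0.1 Fr -1.6 Fz -1.4 w 17.1 rot [ 1.671 -2.657 -0.074]
[[0.0006, -0.0008, -0.0009], [0.0013, -0.0017, -0.0009]]
```

send_rows(translation=[[0.0005,-0.001,0],[0.0013,-0.0017,0]], yaw=[0,0], fingers=[255,255])

```text
clock: 31.35
position: [568.2, 66.1, 146.7]
ee_rot: [-0.532, 0.846, 0.023, -0.001]
contact_force: [-2.5, -0.3, 0.0]
gripper_width: 16.9
```

```bash
python3 nx.py -1 2
```

```text
t31.35 [568.2  66.1 146.7] ang 26.6 rad 62.0 Ft(ccw) 0.8 Fr -2.4 Fz 0.0 w 16.9 rot [ 1.671 -2.657 -0.073]
[[0.0007, -0.0008, -0.0009], [0.0013, -0.0016, -0.0009]]
```

send_rows(translation=[[0.0005,-0.001,0],[0.0013,-0.0016,0]], yaw=[0,0], fingers=[255,255])

```text
clock: 31.55
position: [569.2, 64.2, 146.6]
ee_rot: [-0.532, 0.846, 0.023, -0.001]
contact_force: [-1.3, 0.1, -0.5]
gripper_width: 17.0
```

```bash
python3 nx.py -1 2
```

```text
t31.55 [569.2  64.2 146.6] ang 24.6 rad 62.0 Ft(ccw) 0.6 Fr -1.2 Fz -0.5 w 17.0 rot [ 1.671 -2.657 -0.073]
[[0.0007, -0.0008, -0.001], [0.0014, -0.0016, -0.001]]
```

send_rows(translation=[[0.0005,-0.001,0],[0.0014,-0.0016,0],[0.002,-0.0025,0]], yaw=[0,0,0], fingers=[255,255,255])

```text
clock: 31.85
position: [570.0, 62.4, 146.4]
ee_rot: [-0.532, 0.846, 0.024, -0.001]
contact_force: [-4.5, 5.5, 1.5]
gripper_width: 17.4
```

```bash
python3 nx.py -1 3
```

```text
t31.85 [570.   62.4 146.4] ang 22.8 rad 62.1 Ft(ccw) 6.8 Fr -2.0 Fz 1.5 w 17.4 rot [ 1.671 -2.657 -0.077]
[[0.0008, -0.0007, -0.0012], [0.0015, -0.0015, -0.0012], [0.0022, -0.0023, -0.0013]]
```

Clockwise contact is now at ~23°, against ~26.5° when seated. So the stem has turned about 357°, agreeing with the bite count. I'll back off into the play and let go.

send_rows(translation=[[-0.0015,0.0015,0],[-0.0025,0.003,0],[-0.0025,0.003,0],[-0.0025,0.003,0],[-0.0025,0.003,0],[-0.0025,0.003,0],[-0.0025,0.003,0],[-0.0025,0.003,0],[-0.0025,0.003,0],[-0.0025,0.003,-0.01],[-0.0025,0.003,-0.03],[-0.0025,0.003,-0.06]], yaw=[0,0,0,0,0,0,0,0,0,0,0,0], fingers=[255,255,220,180,140,100,60,20,0,0,0,0])

```text
clock: 33.05
position: [569.2, 63.2, 206.3]
ee_rot: [-0.532, 0.846, 0.025, -0.003]
contact_force: [0.9, 0.2, 0.0]
gripper_width: 85.3
```

send_rows(translation=[[0,0,-0.04],[0,0,-0.08],[0,0,-0.12],[0,0,-0.12],[0,0,-0.12]], yaw=[0,0,0,0,0], fingers=[0,0,0,0,0])

```text
clock: 33.55
position: [573.1, 58.6, 327.9]
ee_rot: [-0.532, 0.846, 0.025, -0.001]
contact_force: [-0.6, 0.1, -0.6]
gripper_width: 85.5
```

Run:
```python
from h import *
st()
im=get_image("scene");cv2.imwrite("pics/scene9.png",im)
st()
```

```text
t33.55 [573.1  58.6 327.9] ang 18.6 rad 63.6 Ft(ccw) 0.2 Fr -0.5 Fz -0.6 w 85.5 rot [ 1.67  -2.658 -0.078]
t33.60 [572.5  58.5 326.3] ang 18.7 rad 63.0 Ft(ccw) 0.5 Fr 0.1 Fz -0.6 w 85.2 rot [ 1.669 -2.655 -0.079]
```

View pics/scene9.png

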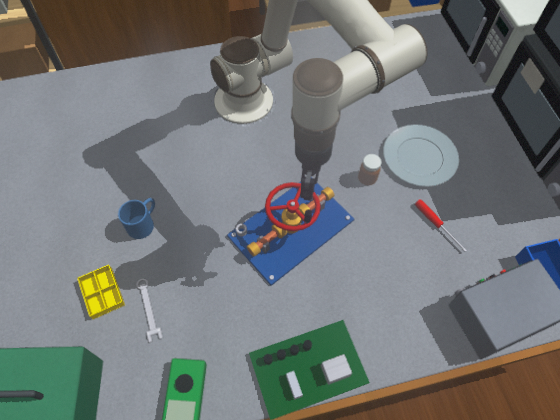

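The gripper is clear above the wheel (about (310,185)). The wheel is free at (293,207), and the mug, jar, plate, coupling and tools are where they were. Handing in.

Run:
```python
from bench import *
print(job_done())
```

```text
the job is handed in; nothing more can be done
None
```

The valve is screwed shut and reopened by about one stem turn, and the wheel is released, but I went past your gentle limit when it first seated. It was handed in at 33.6 s.

- **Closing:** I gripped the handle and turned clockwise at a steady 6–8 N to a firm stop at a handle angle of about 25°. Force there jumped to 29.3 N (26.6 N a moment later), above the 11–16 N target and the 25 N damage figure.
- **Was it the seat?** The stop was much stiffer than the 6 N per 8° described. I backed off, took a new grip with the gripper turned 90°, and pressed again to about 13 N. It stopped at nearly the same angle and the pictures showed nothing in the way, so I took it as the seat. I can't rule out that the 29 N peak damaged it.
- **Opening:** Play was about 160°. The stem bit between 180° and 189° (taken as 185°), and I stopped at 185.2°, one full turn later, still at about 7 N.
- **Check on the turn:** I went back clockwise through the play. Contact came at about 23°, against about 26.5° when seated, so the stem turned about 357°. This disagrees with the count by about 3°. That touch reached 6.8 N, so it may have nudged the stem very slightly.
- **Release:** The gripper is open and well above the wheel with no contact force. In the last scene picture the mug, jar, plate, coupling and tools look unmoved. I didn't separately check the plug.

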